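# Change the ribbon reel in the counter stand

## Task

The reel in the ribbon stand is empty: pull it out of its two spring clips and put it in the wooden tray. Then take the full ribbon reel with the long axle and press it squarely between the clips until both ends snap fully home; leave the short-axled reel and the other things on the counter where they are.

Things in the scene. Friction and masses are not known exactly. Their poses are not given: they have to be found in the camera images.
- seat (a point): Point midway between the stand's two spring clips, where the centre of a seated reel lies, 80 mm above the counter. y = line of the seated axle, level; z = out of the stand's sloping face, leaning 30 degrees from vertical to the stand's front; x = up the slope. A reel goes in and out along z. Distances given for stand, holder and clips are in this frame.
- stand: Ribbon stand of dark wood, 150 mm wide, fixed; origin under the seat point, front to its own -x (towards the robot's left). Its sloping face lies at seat z = -36 mm. A hood board (8 mm thick, full width) stands square on the face from seat x = +68 mm and reaches to z = +175 mm, so it overhangs the reel: a vertical tool has no room, come in along seat z with the tool tilted.
- holder: The stand's sloping part (origin and axes as seat). Two fixed steel forks at y = +-48 to +-51.5 mm hold the axle: slots 12.4 mm wide in x, floor at z = -5 mm, flared to about 30 mm at the mouth (z = +18 mm). The spring clips stand just outside the forks.
- clip_left (a joint): Steel spring leaf at the +y end, at y = 57.5 mm, 14 mm wide, top at z = +27 mm, with a bead jutting in to y = 53.5 mm at z = +6 mm and flaring out above it to 62 mm. 0 = at rest (also with a reel home), grows outward (0.07 rad as an axle end passes); springs back. Pressing a reel in, or pulling it out, takes about 7 to 14 N in all.
- clip_right (a joint): The same spring leaf, mirrored, at the seat's -y end.
- empty_reel_center (a point): Centre of the empty reel, seated in the stand at first: wooden, two square end plates 50 mm wide, 34 mm over their outer faces; bare core 16 mm thick; axle 10 mm thick, 113 mm long, ends chamfered 45 degrees over 3.5 mm. About 50 g. y = along the axle. Grip the plates above the axle, fingers closing along it (34 mm): the axle stops fingertips 5 mm above its centre; 31 mm is free beside each plate.
- full_reel_center (a point): Centre of the full reel with the long axle: end plates and axle (113 mm) as on the empty reel, grey ribbon wound 44 mm thick between the plates. About 90 g. It lies on the counter on edges of its plates, axle level, 25 mm up. y = along the axle. It may lie where the short reel lay and the other way round. Grip it like the empty one.
- short_reel: Another full reel with the same plates and ribbon, but its axle is only 60 mm long, too short for the stand: leave it alone. Origin at its centre, y along the axle.
- tray_in (a point): Centre of the inner floor (5 mm above the counter) of an open wooden tray that stays put, inside 95 mm (x) by 165 mm (y), walls 5 mm thick, rim 25 mm above this floor.
- pot_1: Bystander: low round pot, 63 mm wide, 34 mm high, origin under its centre.
- pot_2: Bystander: low round pot, 65 mm wide, 29 mm high, origin under its centre.
- spool_3: Bystander: small spool standing on end, 46 mm wide, 30 mm high, origin under its centre.
- tumbler: Bystander: glass tumbler, 71 mm wide, 106 mm high, origin under its centre.
- rubber_stamp: Bystander: wooden rubber stamp with a turned handle, 30 x 40 mm, 69 mm high, origin under its centre.
- price_block: Bystander: small wooden price block with a card, 20 x 55 mm, 39 mm high, origin under its centre.
Things that resemble listed ones, but are neither listed nor needed, are in the scene too. Leave any yellow look-alike of the part that bears empty_reel_center alone.

How it is judged:
By the outcome, as a careful person would: the job done as asked, in the order asked, and still so for the second after the job is handed in, with the robot touching nothing.
It also fails if it takes over 62 s, if anything falls off the work surface, if the arm or the gripper's body presses on something with over 40 N, if the wrist force passes 120 N, or if a joint passes its speed limit or range.

## Robot

A 6-joint arm with a two-finger parallel gripper is mounted at the origin on a cart in front of the work surface, level with it; the furniture and walls round the work are solid. World frame = base frame: x ahead of the robot, y to its left, z up, the work surface at z = 0. Lengths are in m, angles in rad, forces in N, time in s.
With the tool pointing down it reaches from about 0.425 to 0.95 m from the base axis. Payload 3.5 kg.
Tool frame: the origin (TCP) lies midway between the tips of the shut fingers; the grasp point (between the pads) lies 19 mm behind it; z points along the fingers, y is the line along which they close (so a half turn about z gives the same grasp; the last joint's range is limited). The gripper opens to 85 mm and grips with 20 to 120 N. Pads are 22 mm wide; open, the fingers measure 114 mm over their backs; the gripper's body (76 mm by 85 mm) begins 54 mm behind the grasp point. The pads swing forward as they close: fully open they stand 13 mm farther back than shut.
Start: joints at [1.022, 0.286, 1.577, -0, 1.279, -0.15], TCP at [0.262, 0.622, 0.195] pointing down, gripper open.
Joint ranges: [-2.77, 2.77], [-0.9, 2.22], [0.21, 2.48], [-1.53, 4.67], [0.24, 2.81], [-2.84, 2.84]. Speed limits (rad/s): [2.79, 2.79, 3.14, 3.14, 3.14, 3.14].

## Interface

Orientations are given as a unit quaternion [x, y, z, w].
In Python, from plant import * gives the robot as it stands.
- The arm moves only by the tool move_arm, never from a script. Its argument "moves" is a list of rows, each a list of 3 entries, a list of its own where there are three numbers: the opening, from 0 (shut) to 1 (fully open), then the shift along the tool's x, y, z in m, then the turn, a rotation vector about the tool's x, y, z in rad. A call has exactly 10 rows; each row shifts and turns the commanded pose from where the row before left it, along the tool's axes as they then stand; what a row does not reach is not made up. A row lasts 1/12 s, in which the tool goes at most 41.7 mm and 7.16 degrees, less where a joint would pass 70% of its speed; a pose out of reach is approached as far as the arm can. A call is refused whole if a number of a shift passes 0.0417 or a number of a turn 0.125, either way. A call with a gripper value outside its range is refused whole. The fingers move at their own pace and stop on an object; "grip_force" is the grip in N (left out, the last holds). Time passes only in rows, so rows that do not move let the fingers close, or fill a call up. It gives the time, the measured TCP pose, the force, the opening and the grip force at its end, in the units of the state.
- get_state(): the state, without advancing time (a new reading comes with each control period).
- read_camera(name): name is "side" or "top"; returns the picture (420x560x3 uint8, red, green, blue); there is no depth.
- camera_params(name): a dict with "fx", "fy", "cx", "cy" (pixels), "rvec" (rotation vector, rad) and "tvec" (3), from world to camera coordinates, as OpenCV has them. Camera axes: x right, y down, z forward; pixel columns grow to the right and rows downward; lengths in m; the calibration is good to about 2 mm. A picture is of the moment at which its call begins. camera_params takes no time and is no camera call.
- sign_off(): hands the job in; it is judged then, once.
The state is a dict: "time": time; "qpos": joint angles; "dq": joint speeds; "joint_efforts": joint torques, N m; "eef_pos": TCP position; "tcp_rot": TCP orientation; "contact_force": force on the tool from outside, world axes, zero at the start; "wrist_torque": the same for the moment, N m; "opening": opening from 0.0 (shut) to 1.0 (fully open); "finger_force": force on a finger pad.
Only numpy, scipy, OpenCV 4.12 (cv2) and the standard library are available. Lean on these libraries where they do the work, as an engineer would, in place of code of your own. Each camera call takes 0.05 s, during which the arm holds its last target. There are 200 camera calls.

## Working session

There is one attempt and no reset: what is moved stays moved. The work goes in short steps, Python scripts to look and compute and a tool call to move; the robot and the scene stay as the last step left them, time stands still between calls to the robot, and variables do not carry over. Pictures are saved under pics/ and viewed, at most 10 in all, crops included, and the job is handed in when it is done.

Besides the shell and the picture viewer there is one more tool, called after ">>>" as a command line: name --argument value ..., lists and objects as JSON in quotes. move_arm: Moves the arm, as the interface text tells. Its arguments: {"type":"object","properties":{"moves":{"type":"array"},"grip_force":{"type":"number"}},"required":["moves"]}

```bash
ls; mkdir -p pics; python3 - <<'E'
from plant import *
import cv2
for n in("side","top"):
    im=read_camera(n); cv2.imwrite(f"pics/{n}0.png",im[:,:,::-1]); print(n,camera_params(n))
print(get_state())
E
```

```text
pics
side {'fx': 388.03868694736263, 'fy': 388.03868694736263, 'cx': 277.139496610797, 'cy': 218.12218603089087, 'rvec': array([ 0.49864073, -2.49419664,  1.46320937]), 'tvec': array([0.50434838, 0.15886751, 1.07548122])}
top {'fx': 404.8355726481326, 'fy': 404.8355726481326, 'cx': 278.4013253932619, 'cy': 208.85147672430918, 'rvec': array([ 2.10213916, -2.15409035,  0.16160429]), 'tvec': array([0.07446092, 0.53175091, 1.0743847 ])}
{'time': 0.1, 'qpos': array([ 1.02198512e+00,  2.87148064e-01,  1.57805169e+00, -7.81169574e-07,
        1.27859686e+00, -1.50004434e-01]), 'dq': array([ 1.60937914e-03, -3.44168699e-03, -2.26239069e-03,  5.97751581e-05,
       -2.05784344e-03, -8.14549200e-04]), 'joint_efforts': array([ 1.52685774e-03, -4.07295585e+01, -2.93699294e+01, -1.00184111e-04,
        3.35619654e-03,  1.46043442e-05]), 'eef_pos': array([0.26173141, 0.6214515 , 0.19352684]), 'tcp_rot': array([ 1.98084345e-01,  9.80184359e-01, -1.03552151e-03, -3.76902135e-04]), 'contact_force': array([ 0.00143311, -0.05987227, -0.00370098]), 'wrist_torque': array([-0.01150185,  0.00220487, -0.01096926]), 'finger_force': 0.0, 'opening': 0.9970315921119329}
```

View pics/side0.png

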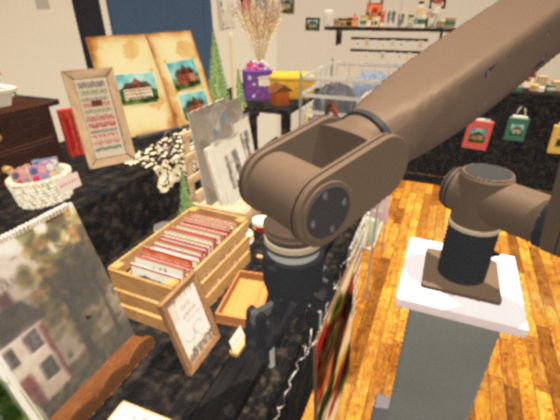

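View pics/top0.png

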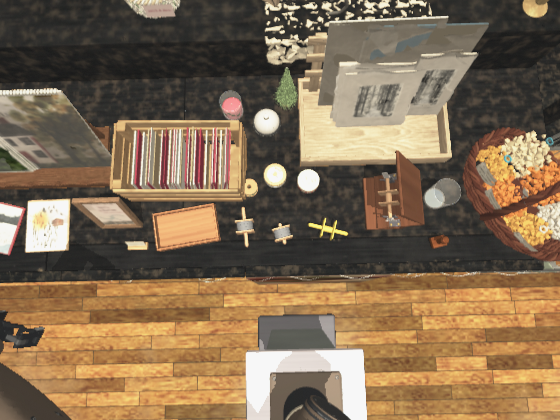

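Side view is blocked by the arm. In the top view: seated reel in the stand at about (392,198), with the hood to its right. Candidates for the full reel: long axle at (245,226), short axle at (281,233). The yellow look-alike at (328,229) is to be left alone, and so are the small spool at (251,188) and the pots at (275,175) and (308,181). The tray is at (187,228). I choose (245,226) and will check it in a crop.

```bash
cat > h.py <<'E'
import numpy as np, cv2
from plant import *
from scipy.spatial.transform import Rotation as R
def pix2w(n,uv,z):
    p=camera_params(n); M=R.from_rotvec(p['rvec']).as_matrix(); t=p['tvec']
    d=M.T@np.array([(uv[0]-p['cx'])/p['fx'],(uv[1]-p['cy'])/p['fy'],1]); c=-M.T@t
    return c+d*(z-c[2])/d[2]
def w2pix(n,P):
    p=camera_params(n); K=np.array([[p['fx'],0,p['cx']],[0,p['fy'],p['cy']],[0,0,1]])
    return cv2.projectPoints(np.atleast_2d(np.float64(P)),p['rvec'],p['tvec'],K,None)[0][:,0]
def crop(n,x0,y0,w,h,s,f):
    im=read_camera(n)[:,:,::-1]; cv2.imwrite(f,cv2.resize(im[y0:y0+h,x0:x0+w],None,fx=s,fy=s,interpolation=cv2.INTER_CUBIC))
E
python3 - <<'E'
from h import *
im=read_camera("top")[:,:,::-1]
a=cv2.resize(im[200:252,220:350],(780,312),interpolation=cv2.INTER_CUBIC)
b=cv2.resize(im[145:235,350:470],(384,288),interpolation=cv2.INTER_CUBIC)
c=cv2.resize(im[195:255,145:225],(384,288),interpolation=cv2.INTER_CUBIC)
o=np.zeros((600,780,3),np.uint8);o[:312]=a;o[312:,:384]=b;o[312:,396:]=c
cv2.imwrite("pics/c1.png",o)
E
```

```text
(no output)
```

View pics/c1.png

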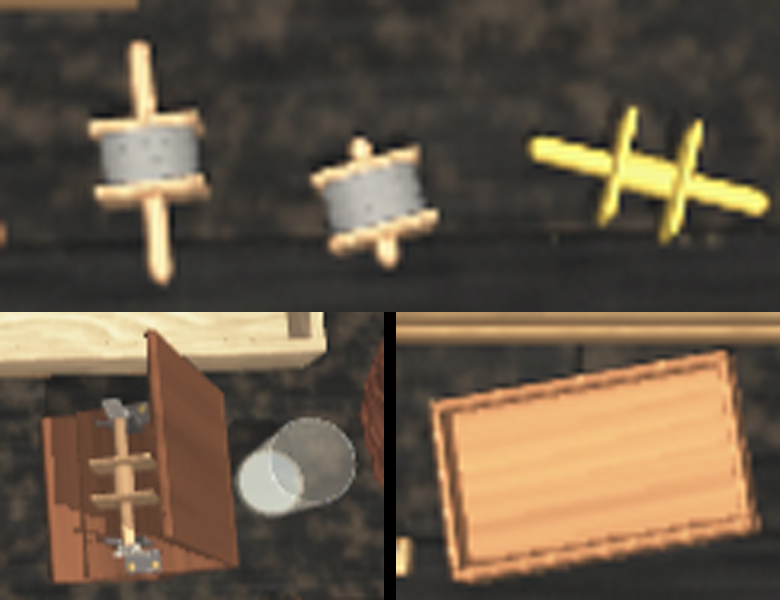

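The crop confirms the choice: the full reel with the long axle has ends at (243,207) and (247,247), and the other grey reel is short. The empty reel is in the stand around (389,198), the look-alike is yellow, and the tray is clear.

```bash
python3 - <<'E'
from h import *
np.set_printoptions(precision=4,suppress=True)
A=lambda x,y:(220+x/6,200+y/6); B=lambda x,y:(350+x/3.2,145+(y-312)/3.2); C=lambda x,y:(145+(x-396)/4.8,195+(y-312)/4.8)
W=lambda uv,z:pix2w("top",uv,z)
a,b=W(A(139,42),.025),W(A(160,282),.025)
print("full",a,b,(a+b)/2,np.linalg.norm(a-b),np.degrees(np.arctan2(*(a-b)[[1,0]])))
pl=[W(A(*q),.05) for q in((90,122),(202,115),(97,192),(208,188))];print("plates z.05",np.mean(pl,0))
a,b=W(B(119,435),.085),W(B(127,525),.085)
print("axle",a,b,np.degrees(np.arctan2(*(a-b)[[1,0]])))
print("centre", W(B(124,481),.085))
a,b=W(B(52,582),.02),W(B(42,420),.02);print("front edge",a,b,np.linalg.norm(a-b),np.degrees(np.arctan2(*(b-a)[[1,0]])))
for z in(.0,.03):
  t=[W(C(*q),z) for q in((434,403),(727,352),(757,525),(460,578))];print("tray",np.mean(t,0),np.linalg.norm(t[0]-t[1]),np.linalg.norm(t[2]-t[1]),np.degrees(np.arctan2(*(t[1]-t[2])[[1,0]])))
print("tumbler",W(B(270,482),0))
p=camera_params("top");M=R.from_rotvec(p['rvec']).as_matrix();print("cam",-M.T@p['tvec']);p=camera_params("side");M=R.from_rotvec(p['rvec']).as_matrix();print("cam",-M.T@p['tvec'])
s=get_state();print(R.from_quat(s['tcp_rot']).as_matrix())
E
```

```text
full [0.5446 0.1609 0.025 ] [0.4317 0.1522 0.025 ] [0.4882 0.1566 0.025 ] 0.11318472267130203 4.430762603551382
plates z.05 [0.4882 0.1542 0.05  ]
axle [ 0.5882 -0.2321  0.085 ] [ 0.5118 -0.2336  0.085 ] 1.0972082016120284
centre [ 0.5489 -0.2336  0.085 ]
front edge [ 0.4731 -0.1822  0.02  ] [ 0.6184 -0.1818  0.02  ] 0.1452174033294041 0.14051000720603884
tray [0.4961 0.327  0.    ] 0.17844578959428195 0.10636549077904475 9.84232082500293
tray [0.4922 0.3197 0.03  ] 0.17378440325337288 0.10358699627385741 9.842320825002941
tumbler [ 0.5606 -0.3864  0.    ]
cam [0.3484 0.0477 1.1485]
cam [0.1255 0.9886 0.6658]
[[-0.9215  0.3883 -0.001 ]
 [ 0.3883  0.9215 -0.0016]
 [ 0.0003 -0.0019 -1.    ]]
```

>>> move_arm --moves '[[1,[0,0,-0.005],[0,0,0.116]],[1,[0,0,-0.005],[0,0,0.116]],[1,[0,0,-0.005],[0,0,0.116]],[1,[0,0,-0.005],[0,0,0.116]],[1,[0,0,-0.005],[0,0,0.116]],[1,[0,0,-0.005],[0,0,0.116]],[1,[0,0,-0.005],[0,0,0.116]],[1,[0,0,-0.005],[0,0,0.116]],[1,[0,0,-0.005],[0,0,0.116]],[1,[0,0,-0.005],[0,0,0.116]]]' --grip_force 60

```text
time: 0.98
eef_pos: [0.2619, 0.6218, 0.2445]
tcp_rot: [0.705, 0.709, -0.001, 0.0]
contact_force: [1.3, 0.3, 0.6]
opening: 1.003
finger_force: 0.0
```

>>> move_arm --moves '[[1,[-0.039,0.0143,0],[0,0,0]],[1,[-0.039,0.0143,0],[0,0,0]],[1,[-0.039,0.0143,0],[0,0,0]],[1,[-0.039,0.0143,0],[0,0,0]],[1,[-0.039,0.0143,0],[0,0,0]],[1,[-0.039,0.0143,0],[0,0,0]],[1,[-0.039,0.0143,0],[0,0,0]],[1,[-0.039,0.0143,0],[0,0,0]],[1,[-0.039,0.0143,0],[0,0,0]],[1,[-0.039,0.0143,0],[0,0,0]]]'

```text
time: 1.82
eef_pos: [0.4097, 0.2319, 0.2447]
tcp_rot: [0.703, 0.711, 0.0, 0.0]
contact_force: [1.1, 0.4, -0.7]
opening: 1.0
finger_force: 0.0
```

>>> move_arm --moves '[[1,[-0.039,0.0138,0],[0,0,0]],[1,[-0.039,0.0138,0],[0,0,0]],[1,[-0.039,0.0138,0],[0,0,0]],[1,[-0.039,0.0138,0],[0,0,0]],[1,[-0.039,0.0138,0],[0,0,0]],[1,[-0.039,0.0138,0],[0,0,0]],[1,[-0.039,0.0138,0],[0,0,0]],[1,[-0.039,0.0138,0],[0,0,0]],[1,[0,0.0138,0],[0,-0.105,0]],[1,[0,0.0138,0],[0,-0.105,0]]]'

```text
time: 2.65
eef_pos: [0.5519, -0.0833, 0.2452]
tcp_rot: [0.703, 0.703, -0.075, 0.076]
contact_force: [-0.1, 0.7, -0.3]
opening: 0.998
finger_force: 0.0
```

>>> move_arm --moves '[[0.6,[0,0,0],[0,-0.105,0]],[0.6,[0,0,0],[0,-0.105,0]],[0.6,[0,0,0],[0,-0.1036,0]],[0.6,[0,0,0],[0,0,0]],[0.6,[0,0,0],[0,0,0]],[0.6,[0,0,0],[0,0,0]],[0.6,[0,0,0],[0,0,0]],[0.6,[0,0,0],[0,0,0]],[0.6,[0,0,0],[0,0,0]],[0.6,[0,0,0],[0,0,0]]]'

```text
time: 3.48
eef_pos: [0.5516, -0.0772, 0.2453]
tcp_rot: [0.679, 0.687, -0.182, 0.184]
contact_force: [-0.9, -0.0, 0.8]
opening: 0.597
finger_force: 0.0
```

```bash
python3 - <<'E'
from h import *
np.set_printoptions(precision=4,suppress=True)
im=read_camera("side")[:,:,::-1]
c=w2pix("side",[.548,-.2335,.08])[0];print("seat px",c,w2pix("side",[[.488,.156,.025],[.495,-.2335,.08],[.602,-.2335,.08]]))
x,y=int(c[0]),int(c[1])
x0,y0=min(max(x-66,0),427),min(max(y-60,0),320)
print(x0,y0)
cv2.imwrite("pics/s1.png",cv2.resize(im[y0:y0+100,x0:x0+133],None,fx=6,fy=6,interpolation=cv2.INTER_CUBIC))
print(get_state()['eef_pos'],R.from_quat(get_state()['tcp_rot']).as_matrix())
E
```

```text
seat px [301.7337 186.0494] [[274.9984 259.5436]
 [315.6513 188.335 ]
 [287.9169 183.7803]]
235 126
[ 0.5515 -0.0771  0.2452] [[-0.0093  0.9999  0.006 ]
 [ 0.8661  0.011  -0.4998]
 [-0.4998  0.0006 -0.8661]]
```

View pics/s1.png

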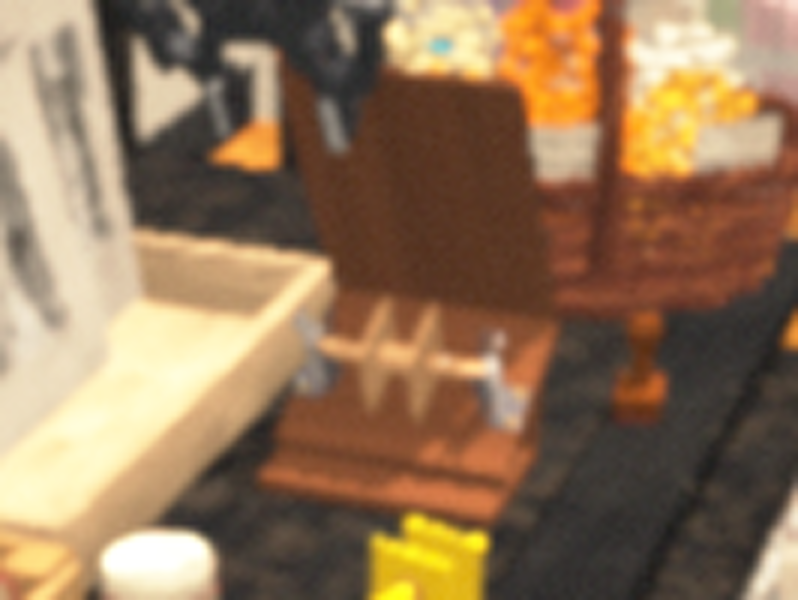

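The reel's centre shows at about side pixel (301.8,185.5), against a prediction of (301.7,186.0), so the seat is at (0.5485, -0.2335, 0.080). Its plates stand square to the slope, so I'm going in.

>>> move_arm --moves '[[0.6,[-0.0132,-0.0012,0.03],[0,0,0]],[0.6,[-0.0132,-0.0012,0.03],[0,0,0]],[0.6,[-0.0132,-0.0012,0.03],[0,0,0]],[0.6,[-0.0132,-0.0012,0.03],[0,0,0]],[0.6,[0,0,0.015],[0,0,0]],[0.6,[0,0,0.015],[0,0,0]],[0.6,[0,0,0.015],[0,0,0]],[0.6,[0,0,0.005],[0,0,0]],[0.6,[0,0,0],[0,0,0]],[0.6,[0,0,0],[0,0,0]]]'

```text
time: 4.37
eef_pos: [0.5484, -0.2074, 0.1243]
tcp_rot: [0.679, 0.687, -0.182, 0.184]
contact_force: [0.2, -0.4, -1.0]
opening: 0.6
finger_force: 0.0
```

```bash
python3 - <<'E'
from h import *
np.set_printoptions(precision=4,suppress=True)
im=read_camera("side")[:,:,::-1];it=read_camera("top")[:,:,::-1]
o=np.hstack([cv2.resize(im[145:215,270:336],(396,420),interpolation=cv2.INTER_CUBIC),cv2.resize(it[165:235,350:416],(396,420),interpolation=cv2.INTER_CUBIC)])
cv2.imwrite("pics/s2.png",o)
s=get_state();M=R.from_quat(s['tcp_rot']).as_matrix();print(s['eef_pos'],M.T@(np.array([.5485,-.2335,.08])-s['eef_pos']))
E
```

```text
[ 0.5491 -0.2072  0.1253] [-0.0001 -0.001   0.0524]
```

View pics/s2.png

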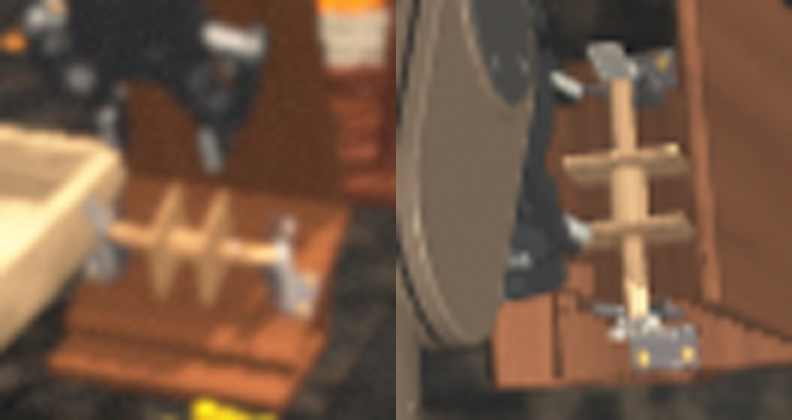

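```bash
python3 - <<'E'
from h import *
np.set_printoptions(precision=1,suppress=True)
s=get_state();M=R.from_quat(s['tcp_rot']).as_matrix();p=s['eef_pos']
for n,o in(("side",(270,145,0)),("top",(350,165,396))):
  q=[p+M@np.array([0,y,-.005]) for y in(-.025,0,.025)]+[p+M@np.array([0,y,-.057+.005+.0524]) for y in(0,)]
  q+=[np.array([.5485,-.2335,.08])+M@np.array([0,y,-.025]) for y in(-.017,.017)]
  u=w2pix(n,q); print(n,(u-np.array(o[:2]))*6+[o[2],0])
E
```

```text
side [[214.7 193.8]
 [174.2 187.6]
 [134.1 181.5]
 [175.5 193.3]
 [210.7 225.4]
 [156.9 217. ]]
top [[591.3 236. ]
 [586.7 178.2]
 [582.2 121. ]
 [590.5 180.2]
 [612.3 229.9]
 [606.2 153.6]]
```

```bash
python3 - <<'E'
from h import *
s=get_state();M=R.from_quat(s['tcp_rot']).as_matrix();p=s['eef_pos'];out=[]
S=np.array([.5485,-.2335,.08])
for n,o in(("side",(268,140)),("top",(358,160))):
  im=read_camera(n)[:,:,::-1]
  c=cv2.resize(im[o[1]:o[1]+60,o[0]:o[0]+48],None,fx=8,fy=8,interpolation=cv2.INTER_CUBIC)
  P=lambda w:tuple(int(v) for v in np.round((w2pix(n,w)[0]-np.array(o)+.5)*8))
  for y0,y1 in((-.0395,-.025),(.025,.0395)):
    for x in(-.011,.011):
      q=[P(p+M@np.array([x,y,z])) for y,z in((y0,-.005),(y1,-.005),(y1,-.04),(y0,-.04))]
      cv2.polylines(c,[np.array(q)],True,(0,255,0),1)
  for y in(-.017,.017):
      q=[P(S+M@np.array([a,y,b])) for a,b in((-.025,-.025),(.025,-.025),(.025,.025),(-.025,.025))]
      cv2.polylines(c,[np.array(q)],True,(255,255,0),1)
  out.append(c)
cv2.imwrite("pics/s3.png",np.hstack(out))
E
```

```text
(no output)
```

View pics/s3.png

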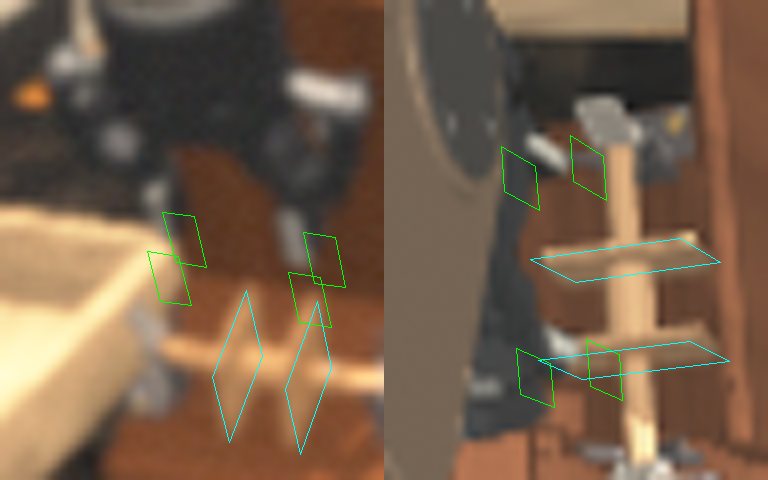

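```bash
python3 - <<'E'
from h import *
np.set_printoptions(precision=4,suppress=True)
s=get_state();M=R.from_quat(s['tcp_rot']).as_matrix();p=s['eef_pos']
def Pm(n):
    c=camera_params(n);K=np.array([[c['fx'],0,c['cx']],[0,c['fy'],c['cy']],[0,0,1]])
    return K@np.c_[R.from_rotvec(c['rvec']).as_matrix(),c['tvec']]
def tri(a,b):
    X=cv2.triangulatePoints(Pm("side"),Pm("top"),np.float64(a).reshape(2,1),np.float64(b).reshape(2,1))[:,0];X=X[:3]/X[3]
    print(X,"tool",M.T@(X-p),"reproj",w2pix("side",X)-a,w2pix("top",X)-b)
tri((305.1,169.5),(380,202.75)); tri((305.5,172.75),(381.9,203.75)); tri((287.75,165.6),(378.1,179))
print("reel"); tri((301.8,185.5),(388.75,197.8))
print("axle end near/far"); tri((235+488/6,126+367/6),(350+127/3.2,145+(525-312)/3.2)); tri((235+325/6,126+345/6),(350+119/3.2,145+(435-312)/3.2))
for z in (-.005,-.02,-.04): print("s1 tip pred",z,[ (w2pix("side",np.array([.5515,-.0771,.2452])+M@np.array([0,y,z]))[0]-[235,126])*6 for y in(-.032,.032)])
E
```

```text
[ 0.5223 -0.1903  0.1645] tool [-0.0048 -0.0265 -0.0425] reproj [[0.0495 0.0069]] [[-0.0193 -0.0609]]
[ 0.5227 -0.1984  0.1493] tool [-0.0043 -0.0262 -0.0253] reproj [[0.1829 0.025 ]] [[-0.0708 -0.2237]]
[ 0.5828 -0.1875  0.1705] tool [-0.006   0.034  -0.0487] reproj [[0.643  0.1084]] [[-0.2751 -0.794 ]]
reel
[ 0.5489 -0.2347  0.0816] tool [-0.0021 -0.0005  0.0516] reproj [[-0.1897 -0.0272]] [[0.0728 0.2284]]
axle end near/far
[ 0.5034 -0.2358  0.0836] tool [-0.0036 -0.0461  0.0501] reproj [[-2.6614 -0.3615]] [[0.9357 3.201 ]]
[ 0.5922 -0.2318  0.0828] tool [-0.0006  0.0428  0.0495] reproj [[1.0609 0.1667]] [[-0.4352 -1.2791]]
s1 tip pred -0.005 [array([356.3489, 185.5241]), array([240.7908, 169.9442])]
s1 tip pred -0.02 [array([351.7174, 166.0062]), array([235.0486, 150.6101])]
s1 tip pred -0.04 [array([345.3886, 139.3355]), array([227.2055, 124.2019])]
```

The side view shows the plates at (250–325, 285–450) in the crop, matching the predicted outlines. The finger parts I can see triangulate to tool y of about -26 and +34 mm, so the gripper straddles the plates roughly evenly. I'll go in slowly and watch the force.

>>> move_arm --moves '[[0.6,[0,-0.002,0.005],[0,0,0]],[0.6,[0,0,0.005],[0,0,0]],[0.6,[0,0,0.005],[0,0,0]],[0.6,[0,0,0.005],[0,0,0]],[0.6,[0,0,0.005],[0,0,0]],[0.6,[0,0,0.005],[0,0,0]],[0.6,[0,0,0.005],[0,0,0]],[0.6,[0,0,0.003],[0,0,0]],[0.6,[0,0,0],[0,0,0]],[0.6,[0,0,0],[0,0,0]]]'

```text
time: 5.4
eef_pos: [0.5464, -0.2265, 0.0908]
tcp_rot: [0.679, 0.687, -0.182, 0.184]
contact_force: [0.3, 1.4, 0.5]
opening: 0.6
finger_force: 0.0
```

```bash
python3 - <<'E'
from h import *
im=read_camera("side")[:,:,::-1];it=read_camera("top")[:,:,::-1]
o=np.hstack([cv2.resize(im[140:200,268:316],None,fx=8,fy=8,interpolation=cv2.INTER_CUBIC),cv2.resize(it[160:220,358:406],None,fx=8,fy=8,interpolation=cv2.INTER_CUBIC)])
cv2.imwrite("pics/s4.png",o)
E
```

```text
(no output)
```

View pics/s4.png

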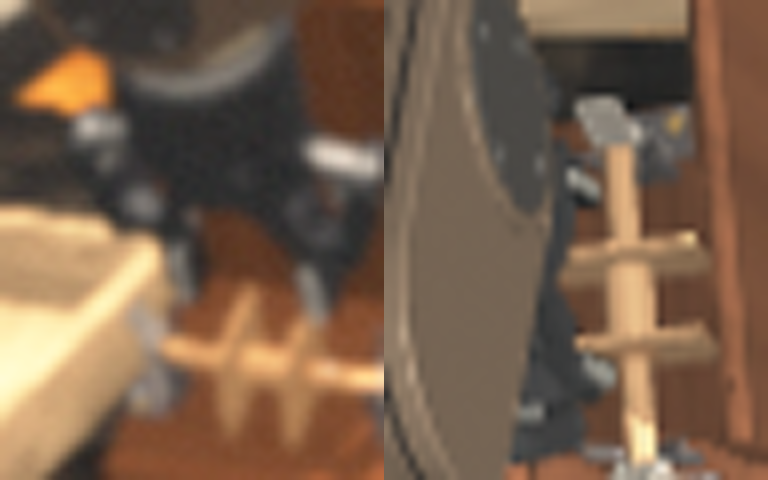

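The side crop shows the tips just outside both plates, the near tip at (316,320), still well above the axle at (318,368). I'll go in a further 9 mm and close.

>>> move_arm --moves '[[0.6,[0,0,0.003],[0,0,0]],[0.6,[0,0,0.003],[0,0,0]],[0.6,[0,0,0.003],[0,0,0]],[0.6,[0,0,0],[0,0,0]],[0.6,[0,0,0],[0,0,0]],[0.6,[0,0,0],[0,0,0]],[0.6,[0,0,0],[0,0,0]],[0.6,[0,0,0],[0,0,0]],[0.6,[0,0,0],[0,0,0]],[0.6,[0,0,0],[0,0,0]]]'

```text
time: 6.33
eef_pos: [0.5466, -0.2308, 0.0834]
tcp_rot: [0.679, 0.687, -0.182, 0.184]
contact_force: [0.3, 0.6, 1.0]
opening: 0.599
finger_force: 0.0
```

>>> move_arm --moves '[[0.3,[0,0,0],[0,0,0]],[0.3,[0,0,0],[0,0,0]],[0.3,[0,0,0],[0,0,0]],[0.3,[0,0,0],[0,0,0]],[0.3,[0,0,0],[0,0,0]],[0.3,[0,0,0],[0,0,0]],[0.3,[0,0,0],[0,0,0]],[0.3,[0,0,0],[0,0,0]],[0.3,[0,0,0],[0,0,0]],[0.3,[0,0,0],[0,0,0]]]' --grip_force 40

```text
time: 7.17
eef_pos: [0.5465, -0.2308, 0.0833]
tcp_rot: [0.679, 0.687, -0.182, 0.184]
contact_force: [0.3, -0.2, -0.5]
opening: 0.301
finger_force: 0.0
```

>>> move_arm --moves '[[0.15,[0,0,0],[0,0,0]],[0.15,[0,0,0],[0,0,0]],[0.15,[0,0,0],[0,0,0]],[0.15,[0,0,0],[0,0,0]],[0.15,[0,0,0],[0,0,0]],[0.15,[0,0,0],[0,0,0]],[0.15,[0,0,0],[0,0,0]],[0.15,[0,0,0],[0,0,0]],[0.15,[0,0,0],[0,0,0]],[0.15,[0,0,0],[0,0,0]]]'

```text
time: 8.0
eef_pos: [0.5465, -0.2308, 0.0833]
tcp_rot: [0.679, 0.687, -0.182, 0.184]
contact_force: [0.7, 0.1, -0.9]
opening: 0.147
finger_force: 0.0
```

```bash
python3 - <<'E'
from h import *
im=read_camera("side")[:,:,::-1];it=read_camera("top")[:,:,::-1]
o=np.hstack([cv2.resize(im[145:200,275:315],None,fx=10,fy=10,interpolation=cv2.INTER_CUBIC),cv2.resize(it[165:220,366:406],None,fx=10,fy=10,interpolation=cv2.INTER_CUBIC)])
cv2.imwrite("pics/s5.png",o)
E
```

```text
(no output)
```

View pics/s5.png

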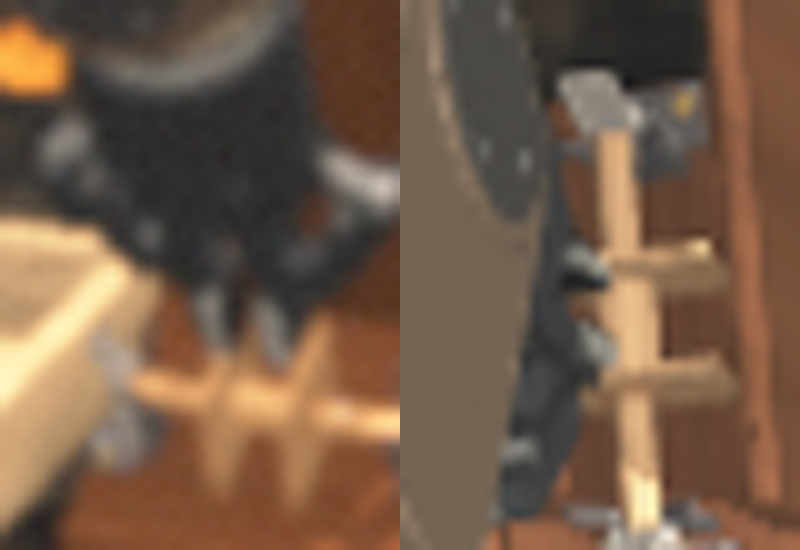

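```bash
cat >> h.py <<'E'
def Pm(n):
    c=camera_params(n);K=np.array([[c['fx'],0,c['cx']],[0,c['fy'],c['cy']],[0,0,1]])
    return K@np.c_[R.from_rotvec(c['rvec']).as_matrix(),c['tvec']]
def tri(a,b):
    X=cv2.triangulatePoints(Pm("side"),Pm("top"),np.float64(a).reshape(2,1),np.float64(b).reshape(2,1))[:,0];return X[:3]/X[3]
E
python3 - <<'E'
from h import *
np.set_printoptions(precision=4,suppress=True)
s=get_state();M=R.from_quat(s['tcp_rot']).as_matrix();p=s['eef_pos'];S=np.array([.5487,-.234,.0808])
for a,b in(((275+27.5,145+36.2),(366+20.8,165+35.8)),((275+21.5,145+35.2),(366+20.5,165+27.8))):
    X=tri(a,b);print(X,"tool",M.T@(X-p),"seat-rel",M.T@(X-S),w2pix("side",X)-a,w2pix("top",X)-b)
print("seat in tool",M.T@(S-p))
E
```

```text
[ 0.5394 -0.2223  0.1048] tool [-0.0033 -0.0071 -0.023 ] seat-rel [-0.0018 -0.0092 -0.0267] [[0.6187 0.0845]] [[-0.2396 -0.7488]]
[ 0.5615 -0.2227  0.1048] tool [-0.0039  0.0151 -0.0226] seat-rel [-0.0024  0.0129 -0.0263] [[0.8548 0.1248]] [[-0.3416 -1.0361]]
seat in tool [-0.0015  0.0022  0.0037]
```

The tips triangulate to seat z of about +26 mm, so they closed just above the plates. The real tips sit about 22 mm behind the reported TCP. I'll reopen and go about 20 mm deeper.

>>> move_arm --moves '[[0.6,[0,0,0],[0,0,0]],[0.6,[0,0,0],[0,0,0]],[0.6,[0,0,0],[0,0,0]],[0.6,[0,0,0],[0,0,0]],[0.6,[0,0,0],[0,0,0]],[0.6,[0,0,0],[0,0,0]],[0.6,[0,0,0.004],[0,0,0]],[0.6,[0,0,0.004],[0,0,0]],[0.6,[0,0,0.004],[0,0,0]],[0.6,[0,0,0],[0,0,0]]]'

```text
time: 8.93
eef_pos: [0.5458, -0.237, 0.0716]
tcp_rot: [0.679, 0.687, -0.182, 0.183]
contact_force: [-0.9, 0.7, 0.1]
opening: 0.596
finger_force: 0.0
```

>>> move_arm --moves '[[0.6,[0,0,0.002],[0,0,0]],[0.6,[0,0,0.002],[0,0,0]],[0.6,[0,0,0.002],[0,0,0]],[0.6,[0,0,0],[0,0,0]],[0.3,[0,0,0],[0,0,0]],[0.3,[0,0,0],[0,0,0]],[0.3,[0,0,0],[0,0,0]],[0.3,[0,0,0],[0,0,0]],[0.3,[0,0,0],[0,0,0]],[0.3,[0,0,0],[0,0,0]]]' --grip_force 40

```text
time: 9.77
eef_pos: [0.5472, -0.2396, 0.0683]
tcp_rot: [0.679, 0.687, -0.181, 0.185]
contact_force: [0.6, 4.2, 4.2]
opening: 0.299
finger_force: 3.6
```

>>> move_arm --moves '[[0.1,[0,0,0],[0,0,0]],[0.1,[0,0,0],[0,0,0]],[0.1,[0,0,0],[0,0,0]],[0.1,[0,0,0],[0,0,0]],[0.1,[0,0,0],[0,0,0]],[0.1,[0,0,0],[0,0,0]],[0.1,[0,0,0],[0,0,0]],[0.1,[0,0,0],[0,0,0]],[0.1,[0,0,0],[0,0,0]],[0.1,[0,0,0],[0,0,0]]]'

```text
time: 10.6
eef_pos: [0.5438, -0.2395, 0.0682]
tcp_rot: [0.68, 0.686, -0.185, 0.182]
contact_force: [-7.7, 7.2, 10.8]
opening: 0.105
finger_force: 6.7
```

```bash
python3 - <<'E'
from h import *
s=get_state();print({k:np.round(v,4) for k,v in s.items() if k in('opening','finger_force','eef_pos','contact_force','wrist_torque','qpos')})
E
```

```text
{'qpos': array([-0.359 ,  0.2177,  1.9902, -0.6699,  0.8568,  0.0604]), 'eef_pos': array([ 0.5438, -0.2395,  0.0682]), 'contact_force': array([-7.6824,  7.241 , 10.8074]), 'wrist_torque': array([ 0.4357,  1.1381, -0.7039]), 'finger_force': np.float64(6.6941), 'opening': np.float64(0.105)}
```

```bash
python3 - <<'E'
from h import *
ims=np.mean([read_camera("side")[:,:,::-1].astype(float) for _ in range(3)],0);it=np.mean([read_camera("top")[:,:,::-1].astype(float) for _ in range(3)],0)
f=lambda a:cv2.resize(np.clip(a*1.6,0,255).astype(np.uint8),None,fx=10,fy=10,interpolation=cv2.INTER_CUBIC)
cv2.imwrite("pics/s6.png",np.hstack([f(ims[145:200,275:315]),f(it[165:220,366:406])]))
E
```

View pics/s6.png

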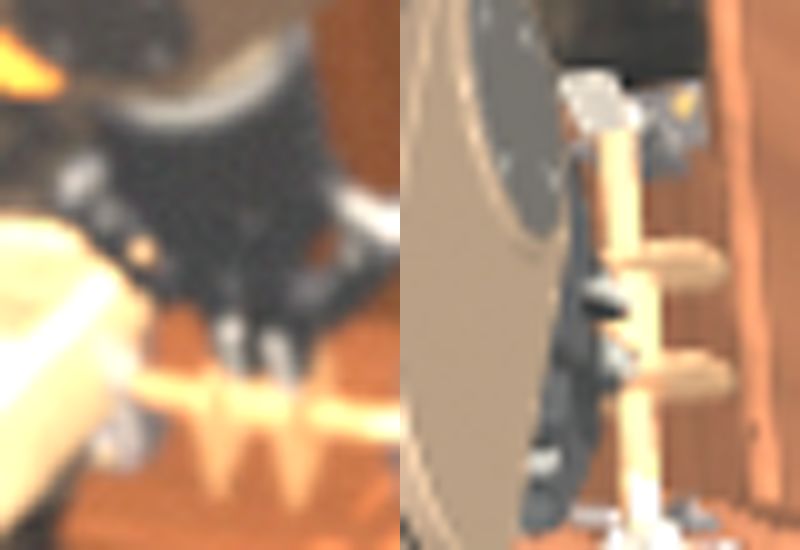

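```bash
python3 - <<'E'
from h import *
np.set_printoptions(precision=4,suppress=True)
s=get_state();M=R.from_quat(s['tcp_rot']).as_matrix();p=s['eef_pos'];S=np.array([.5487,-.234,.0808])
for a,b in(((303.5,183.8),(389.2,201.8)),((298.5,182.8),(388.5,195.2))):
    X=tri(a,b);print(X,"tool",M.T@(X-p),"seat-rel",M.T@(X-S),w2pix("side",X)-a,w2pix("top",X)-b)
print("seat in tool",M.T@(S-p), "tcp px side,top",w2pix("side",p),w2pix("top",p))
a=read_camera("side").astype(int)
# colours along the near finger axis, from -60 to +10 mm of TCP in tool z
for y in(-.012,.012):
  print([tuple(a[int(round(v)),int(round(u))]) for u,v in w2pix("side",[p+M@np.array([0,y,z]) for z in np.arange(-.06,.011,.007)])])
E
```

```text
[ 0.5389 -0.2321  0.0907] tool [-0.0048 -0.005  -0.0232] seat-rel [-0.0032 -0.0099 -0.0095] [[0.5565 0.0749]] [[-0.2136 -0.6721]]
[ 0.557 -0.231  0.092] tool [-0.0046  0.0131 -0.0249] seat-rel [-0.0031  0.0083 -0.0112] [[0.7299 0.1041]] [[-0.2875 -0.8823]]
seat in tool [-0.0015  0.0048 -0.0136] tcp px side,top [[303.2921 188.5261]] [[389.5039 200.7914]]
[(np.int64(64), np.int64(62), np.int64(57)), (np.int64(78), np.int64(76), np.int64(69)), (np.int64(83), np.int64(69), np.int64(62)), (np.int64(144), np.int64(111), np.int64(83)), (np.int64(172), np.int64(128), np.int64(91)), (np.int64(189), np.int64(136), np.int64(90)), (np.int64(218), np.int64(156), np.int64(101)), (np.int64(198), np.int64(140), np.int64(91)), (np.int64(176), np.int64(124), np.int64(80)), (np.int64(151), np.int64(101), np.int64(66)), (np.int64(137), np.int64(85), np.int64(54))]
[(np.int64(136), np.int64(130), np.int64(120)), (np.int64(116), np.int64(110), np.int64(101)), (np.int64(112), np.int64(109), np.int64(99)), (np.int64(119), np.int64(101), np.int64(87)), (np.int64(182), np.int64(140), np.int64(103)), (np.int64(227), np.int64(172), np.int64(116)), (np.int64(232), np.int64(175), np.int64(115)), (np.int64(219), np.int64(159), np.int64(105)), (np.int64(184), np.int64(132), np.int64(86)), (np.int64(135), np.int64(84), np.int64(55)), (np.int64(132), np.int64(82), np.int64(52))]
```

>>> move_arm --moves '[[0.25,[0,0,0],[0,0,0]],[0.25,[0,0,0],[0,0,0]],[0.25,[0,0,0],[0,0,0]],[0.25,[0,0,0],[0,0,0]],[0.6,[0,0,0],[0,0,0]],[0.6,[0,0,0],[0,0,0]],[0.6,[0,0,0],[0,0,0]],[0.6,[0,0,0],[0,0,0]],[0.6,[0,0,0],[0,0,0]],[0.6,[0,0,0],[0,0,0]]]' --grip_force 20

```text
time: 11.78
eef_pos: [0.5461, -0.2399, 0.0671]
tcp_rot: [0.679, 0.687, -0.182, 0.184]
contact_force: [-0.4, -0.0, 0.2]
opening: 0.602
finger_force: 0.0
```

```bash
python3 - <<'E'
from h import *
np.set_printoptions(precision=4,suppress=True)
s=get_state();print(s['eef_pos'],s['contact_force'],s['opening'])
# wood-coloured pixels of plates below the axle in the side view, now against the first close look
im=cv2.imread("pics/s1.png");im=cv2.resize(im,(133,100),interpolation=cv2.INTER_AREA).astype(float)
nw=np.mean([read_camera("side")[:,:,::-1] for _ in range(3)],0)[126:226,235:368]
for r in(46,49,52,56,60,62,64,66,68):
  for n,g in(("s1",im),("now",nw)):
    print(r,n,*g[r,54:84,1].astype(int))
E
```

```text
[ 0.5461 -0.2399  0.0671] [-0.418  -0.0484  0.2062] 0.601754523898141
46 s1 160 112 72 61 57 55 55 55 54 55 56 58 57 56 54 53 54 53 52 53 52 53 56 53 52 55 55 54 55 56
46 now 62 50 48 56 60 54 51 53 54 56 55 51 47 47 48 51 58 60 60 57 58 59 57 49 46 45 46 51 54 54
49 s1 145 116 86 75 74 73 72 73 74 83 89 80 69 66 62 61 59 62 61 57 55 57 55 56 58 54 55 56 55 55
49 now 73 74 89 82 56 49 62 71 82 85 75 67 64 61 59 55 51 50 59 67 69 64 58 49 45 47 52 50 54 54
52 s1 99 82 80 80 78 77 83 97 126 143 129 102 83 79 77 86 109 128 121 96 78 77 77 77 74 76 73 72 68 68
52 now 94 91 103 88 56 47 65 102 131 136 114 91 79 75 79 92 114 122 97 70 52 50 51 56 62 67 72 70 69 69
56 s1 154 149 135 121 109 107 126 144 142 138 140 132 114 104 113 136 144 132 118 104 86 81 82 82 83 82 86 103 134 145
56 now 145 139 136 130 115 109 128 143 140 139 140 130 113 101 113 134 138 125 123 120 93 67 71 80 81 84 86 102 137 147
60 s1 91 87 92 94 101 114 126 132 139 147 156 158 164 166 157 139 135 149 169 185 184 170 172 181 188 189 199 212 200 144
60 now 88 87 89 96 108 136 148 138 140 152 157 159 165 171 163 139 132 1
[... 222 characters left out ...]
10 131 142 131 123 119 122 117 119 127 140 155 162 169 179 189 190 157
64 s1 89 76 75 75 76 84 107 126 129 117 93 78 79 90 110 127 128 118 99 81 77 79 79 77 79 82 98 131 159 163
64 now 89 76 74 72 77 87 106 124 127 113 88 78 80 99 121 129 128 116 96 81 76 75 78 78 79 82 95 129 161 164
66 s1 75 75 74 73 73 79 94 114 116 96 82 74 75 84 108 127 122 101 84 77 77 75 76 80 83 84 89 110 145 168
66 now 74 73 72 71 72 76 91 110 115 99 80 76 76 87 107 124 120 105 82 75 75 77 78 77 83 85 87 110 147 167
68 s1 74 76 76 75 76 78 83 92 89 82 75 72 75 80 100 115 105 85 74 74 75 77 80 84 85 81 84 103 138 164
68 now 75 77 74 76 75 76 78 88 87 78 74 73 73 77 88 106 105 86 76 75 72 75 82 86 86 81 84 103 136 164
```

>>> move_arm --moves '[[0.6,[0,-0.002,0.002],[0,0,0]],[0.6,[0,0,0.002],[0,0,0]],[0.6,[0,0,0.002],[0,0,0]],[0.6,[0,0,0],[0,0,0]],[0.6,[0,0,0],[0,0,0]],[0.6,[0,0,0],[0,0,0]],[0.6,[0,0,0],[0,0,0]],[0.6,[0,0,0],[0,0,0]],[0.6,[0,0,0],[0,0,0]],[0.6,[0,0,0],[0,0,0]]]'

```text
time: 12.77
eef_pos: [0.5447, -0.2429, 0.0626]
tcp_rot: [0.679, 0.687, -0.182, 0.184]
contact_force: [-0.1, -0.9, 0.3]
opening: 0.6
finger_force: 0.0
```

>>> move_arm --moves '[[0.6,[0,0,0.001],[0,0,0]],[0.6,[0,0,0.001],[0,0,0]],[0.6,[0,0,0.001],[0,0,0]],[0.6,[0,0,0.001],[0,0,0]],[0.6,[0,0,0.001],[0,0,0]],[0.6,[0,0,0.001],[0,0,0]],[0.6,[0,0,0],[0,0,0]],[0.6,[0,0,0],[0,0,0]],[0.6,[0,0,0],[0,0,0]],[0.6,[0,0,0],[0,0,0]]]'

```text
time: 13.6
eef_pos: [0.5448, -0.2459, 0.0574]
tcp_rot: [0.679, 0.687, -0.182, 0.184]
contact_force: [0.4, 0.4, 0.5]
opening: 0.602
finger_force: 0.0
```

>>> move_arm --moves '[[0.45,[0,0,0],[0,0,0]],[0.45,[0,0,0],[0,0,0]],[0.4,[0,0,0],[0,0,0]],[0.4,[0,0,0],[0,0,0]],[0.35,[0,0,0],[0,0,0]],[0.35,[0,0,0],[0,0,0]],[0.35,[0,0,0],[0,0,0]],[0.35,[0,0,0],[0,0,0]],[0.35,[0,0,0],[0,0,0]],[0.35,[0,0,0],[0,0,0]]]' --grip_force 30

```text
time: 14.43
eef_pos: [0.5474, -0.2458, 0.0588]
tcp_rot: [0.679, 0.687, -0.18, 0.187]
contact_force: [4.8, 0.6, 0.9]
opening: 0.386
finger_force: 31.1
```

Gripped: the opening stopped at 0.386 with 31 N, so the earlier closings rode over the plate tops. Now I'll grip harder and pull straight out along the slope normal.

>>> move_arm --moves '[[0.2,[0,0,0],[0,0,0]],[0.2,[0,0,0],[0,0,0]],[0.2,[0,0,-0.004],[0,0,0]],[0.2,[0,0,-0.004],[0,0,0]],[0.2,[0,0,-0.004],[0,0,0]],[0.2,[0,0,-0.004],[0,0,0]],[0.2,[0,0,-0.004],[0,0,0]],[0.2,[0,0,-0.005],[0,0,0]],[0.2,[0,0,-0.005],[0,0,0]],[0.2,[0,0,-0.005],[0,0,0]]]' --grip_force 70

```text
time: 15.27
eef_pos: [0.543, -0.2279, 0.0872]
tcp_rot: [0.679, 0.687, -0.183, 0.183]
contact_force: [-0.2, -0.9, -0.7]
opening: 0.375
finger_force: 73.8
```

```bash
python3 - <<'E'
from h import *
np.set_printoptions(precision=4,suppress=True)
s=get_state();print(s['eef_pos'],s['contact_force'],s['opening'],s['finger_force'])
g=np.mean([read_camera("side")[:,:,::-1] for _ in range(3)],0)[126:226,235:368]
for r in(40,44,48,52,54,56,60,62,64,68): print(r,*g[r,50:84,1].astype(int))
E
```

```text
[ 0.543  -0.2279  0.0872] [-0.2032 -0.8722 -0.7448] 0.3753778521774056 73.77363324165344
40 52 66 89 107 98 69 50 45 44 49 44 47 46 47 47 46 46 46 47 59 61 57 56 56 63 71 65 55 53 54 57 54 54 54
44 130 108 101 104 99 69 46 45 53 59 65 69 71 88 87 66 50 47 46 53 60 71 76 70 61 49 46 49 49 54 55 54 54 53
48 228 204 178 165 155 128 86 86 112 111 77 83 119 134 123 100 72 61 68 77 70 51 46 47 48 48 52 53 53 55 56 55 54 53
52 158 158 156 160 165 164 166 162 155 153 164 172 153 161 176 179 169 155 140 129 127 104 78 80 89 83 78 79 78 75 75 72 69 70
54 157 160 160 145 117 110 116 120 137 172 196 176 151 157 170 176 180 182 177 159 140 141 147 155 156 168 185 183 167 154 139 118 101 91
56 155 155 149 125 93 82 81 82 96 134 162 152 136 134 133 128 131 145 153 140 129 130 139 145 149 167 188 199 203 209 206 192 175 156
60 129 129 128 108 84 74 75 76 78 80 93 114 124 116 96 81 82 86 105 125 127 120 104 87 83 82 82 83 83 98 147 198 200 141
62 131 125 127 121 93 76 73 72 74 74 80 96 107 100 81 76 77 79 91 112 120 109 87 78 78 76 80 80 87 101 138 178 187 155
64 131 125 116 108 86 76 76 73 74 74 75 77 79 77 75 74 75 75 76 92 99 89 80 73 76 75 76 76 76 80 96 130 160 164
68 76 74 76 76 75 76 77 75 76 75 74 72 75 74 76 72 71 74 73 73 72 73 73 71 74 77 79 88 85 82 83 103 136 164
```

The reel is out (the axle moved up in the side image). Next I carry it clear of the hood, level the tool and turn toward the tray.

>>> move_arm --moves '[[0.2,[0,0,-0.024],[0,0,0]],[0.2,[0,0,-0.024],[0,0,0]],[0.2,[0,0,-0.024],[0,0,0]],[0.2,[0,0,-0.024],[0,0,0]],[0.2,[0,0,-0.024],[0,0,0]],[0.2,[0.02,0,-0.012],[0,0,0]],[0.2,[0.02,0,-0.012],[0,0,0]],[0.2,[0.02,0,-0.012],[0,0,0]],[0.2,[0.02,0,-0.012],[0,0,0]],[0.2,[0.02,0,-0.012],[0,0,0]]]'

```text
time: 16.25
eef_pos: [0.5414, -0.0509, 0.1929]
tcp_rot: [0.679, 0.687, -0.183, 0.183]
contact_force: [0.3, 0.6, -0.4]
opening: 0.375
finger_force: 73.7
```

>>> move_arm --moves '[[0.2,[0,0,0],[0,0.1047,0]],[0.2,[0,0,0],[0,0.1047,0]],[0.2,[0,0,0],[0,0.1047,0]],[0.2,[0,0,0],[0,0.1047,0]],[0.2,[0,0,0],[0,0.1047,0]],[0.2,[0,0,0],[0,0,0.1175]],[0.2,[0,0,0],[0,0,0.1175]],[0.2,[0,0,0],[0,0,0.1175]],[0.2,[0,0,0],[0,0,0.1175]],[0.2,[0,0,0],[0,0,0.1175]]]'

```text
time: 17.08
eef_pos: [0.5415, -0.052, 0.1927]
tcp_rot: [0.88, 0.475, -0.001, -0.001]
contact_force: [-0.1, 1.1, -0.6]
opening: 0.374
finger_force: 73.7
```

>>> move_arm --moves '[[0.2,[0,0,0],[0,0,0.1175]],[0.2,[0,0,0],[0,0,0.1175]],[0.2,[0,0,0],[0,0,0.1175]],[0.2,[0,0,0],[0,0,0.1175]],[0.2,[0,0,0],[0,0,0.1175]],[0.2,[0,0,0],[0,0,0.1175]],[0.2,[0,0,0],[0,0,0.1175]],[0.2,[0,0,0],[0,0,0]],[0.2,[0,0,0],[0,0,0]],[0.2,[0,0,0],[0,0,0]]]'

```text
time: 17.92
eef_pos: [0.542, -0.0518, 0.1931]
tcp_rot: [0.996, 0.087, -0.001, -0.0]
contact_force: [0.4, -0.0, -0.3]
opening: 0.37
finger_force: 73.7
```

```bash
cat >> h.py <<'E'
def rel(t):
    np.set_printoptions(precision=4,suppress=True)
    s=get_state();M=R.from_quat(s['tcp_rot']).as_matrix();print("tool shift",M.T@(np.array(t)-s['eef_pos']),"pos",s['eef_pos'],"\n",M,s['opening'],s['finger_force'])
E
python3 -c "
from h import *
rel([.492,.320,.191])"
```

```text
tool shift [ 0.0156 -0.3748  0.0022] pos [ 0.542  -0.0518  0.1931] 
 [[ 0.9847  0.1742 -0.0011]
 [ 0.1742 -0.9847  0.    ]
 [-0.0011 -0.0002 -1.    ]] 0.3703796546626191 73.6864972114563
```

>>> move_arm --moves '[[0.2,[0.0016,-0.0375,0],[0,0,0]],[0.2,[0.0016,-0.0375,0],[0,0,0]],[0.2,[0.0016,-0.0375,0],[0,0,0]],[0.2,[0.0016,-0.0375,0],[0,0,0]],[0.2,[0.0016,-0.0375,0],[0,0,0]],[0.2,[0.0016,-0.0375,0],[0,0,0]],[0.2,[0.0016,-0.0375,0],[0,0,0]],[0.2,[0.0016,-0.0375,0],[0,0,0]],[0.2,[0.0016,-0.0375,0],[0,0,0]],[0.2,[0.0016,-0.0375,0],[0,0,0]]]'

```text
time: 18.75
eef_pos: [0.493, 0.3221, 0.1934]
tcp_rot: [0.996, 0.087, -0.0, 0.0]
contact_force: [1.0, 0.5, 0.1]
opening: 0.377
finger_force: 73.7
```

>>> move_arm --moves '[[0.2,[0,0,0],[0,0,0]],[0.2,[0,0,0.02],[0,0,0]],[0.2,[0,0,0.02],[0,0,0]],[0.2,[0,0,0.02],[0,0,0]],[0.2,[0,0,0.02],[0,0,0]],[0.2,[0,0,0.02],[0,0,0]],[0.2,[0,0,0.02],[0,0,0]],[0.2,[0,0,0.015],[0,0,0]],[0.2,[0,0,0.01],[0,0,0]],[0.2,[0,0,0],[0,0,0]]]'

```text
time: 19.58
eef_pos: [0.4918, 0.3193, 0.0456]
tcp_rot: [0.996, 0.087, -0.003, 0.001]
contact_force: [-1.4, -0.1, -0.4]
opening: 0.37
finger_force: 73.8
```

```bash
python3 - <<'E'
from h import *
rel([.492,.320,.004])
# tan (wood) blob of the carried reel in the side picture vs prediction
p=np.array(get_state()['eef_pos']);M=R.from_quat(get_state()['tcp_rot']).as_matrix()
print("pred axle ends side/top px",[w2pix(n,[p+M@np.array([0,y,-.026]) for y in(-.0565,0,.0565)]).round(1).tolist() for n in("side","top")])
im=cv2.resize(read_camera("side")[:,:,::-1][230:330,200:333],None,fx=6,fy=6,interpolation=cv2.INTER_CUBIC);cv2.imwrite("pics/s7.png",im)
E
```

```text
tool shift [ 0.0006 -0.0008  0.0416] pos [0.4918 0.3193 0.0456] 
 [[ 0.9849  0.1728 -0.005 ]
 [ 0.1728 -0.985  -0.0024]
 [-0.0054  0.0015 -1.    ]] 0.37041720347190243 73.76781463623047
pred axle ends side/top px [[[240.2, 294.1], [247.2, 279.3], [253.5, 265.9]], [[162.1, 229.0], [182.8, 224.9], [203.4, 220.7]]]
```

>>> move_arm --moves '[[0.2,[0,0,0.004],[0,0,0]],[0.2,[0,0,0.004],[0,0,0]],[0.2,[0,0,0.004],[0,0,0]],[0.2,[0,0,0.004],[0,0,0]],[0.2,[0,0,0.004],[0,0,0]],[0.2,[0,0,0.004],[0,0,0]],[0.2,[0,0,0.002],[0,0,0]],[0.2,[0,0,0.002],[0,0,0]],[0.2,[0,0,0.002],[0,0,0]],[0.2,[0,0,0],[0,0,0]]]'

```text
time: 20.47
eef_pos: [0.4934, 0.3203, 0.018]
tcp_rot: [0.996, 0.086, -0.0, 0.0]
contact_force: [-0.2, -0.2, 0.3]
opening: 0.371
finger_force: 73.8
```

>>> move_arm --moves '[[0.2,[0,0,0.001],[0,0,0]],[0.2,[0,0,0.001],[0,0,0]],[0.2,[0,0,0.001],[0,0,0]],[0.2,[0,0,0.001],[0,0,0]],[0.2,[0,0,0.001],[0,0,0]],[0.2,[0,0,0.001],[0,0,0]],[0.2,[0,0,0.001],[0,0,0]],[0.2,[0,0,0.001],[0,0,0]],[0.2,[0,0,0],[0,0,0]],[0.2,[0,0,0],[0,0,0]]]'

```text
time: 21.3
eef_pos: [0.4936, 0.3204, 0.0104]
tcp_rot: [0.996, 0.086, -0.0, 0.0]
contact_force: [-0.4, -0.0, -0.1]
opening: 0.379
finger_force: 73.8
```

>>> move_arm --moves '[[0.2,[0,0,0.001],[0,0,0]],[0.2,[0,0,0.001],[0,0,0]],[0.2,[0,0,0.001],[0,0,0]],[0.2,[0,0,0.001],[0,0,0]],[0.2,[0,0,0.001],[0,0,0]],[0.2,[0,0,0.001],[0,0,0]],[0.2,[0,0,0.001],[0,0,0]],[0.2,[0,0,0],[0,0,0]],[0.2,[0,0,0],[0,0,0]],[0.2,[0,0,0],[0,0,0]]]'

```text
time: 22.13
eef_pos: [0.4942, 0.3206, 0.0086]
tcp_rot: [0.996, 0.087, -0.001, 0.001]
contact_force: [-9.2, -4.9, 23.8]
opening: 0.373
finger_force: 76.6
```

Floor contact. I back off slightly, release and lift.

>>> move_arm --moves '[[0.2,[0,0,-0.002],[0,0,0]],[0.2,[0,0,-0.002],[0,0,0]],[0.2,[0,0,0],[0,0,0]],[0.6,[0,0,0],[0,0,0]],[0.6,[0,0,0],[0,0,0]],[0.6,[0,0,0],[0,0,0]],[0.6,[0,0,0],[0,0,0]],[0.6,[0,0,0],[0,0,0]],[0.6,[0,0,0],[0,0,0]],[0.6,[0,0,0],[0,0,0]]]' --grip_force 40

```text
time: 22.97
eef_pos: [0.4936, 0.3203, 0.0073]
tcp_rot: [0.996, 0.086, -0.0, 0.0]
contact_force: [-0.9, -0.8, 0.6]
opening: 0.599
finger_force: 0.0
```

>>> move_arm --moves '[[0.6,[0,0,-0.01],[0,0,0]],[0.6,[0,0,-0.015],[0,0,0]],[0.6,[0,0,-0.015],[0,0,0]],[0.6,[0,0,-0.015],[0,0,0]],[0.6,[0,0,-0.015],[0,0,0]],[0.6,[0,0,-0.015],[0,0,0]],[0.6,[0,0,-0.015],[0,0,0]],[0.6,[0,0,-0.015],[0,0,0]],[0.6,[0,0,-0.015],[0,0,0]],[0.6,[0,0,-0.015],[0,0,0]]]'

```text
time: 23.8
eef_pos: [0.4937, 0.3204, 0.1542]
tcp_rot: [0.996, 0.086, 0.0, -0.0]
contact_force: [-0.1, 0.5, -0.7]
opening: 0.602
finger_force: 0.0
```

>>> move_arm --moves '[[0.6,[0,0.016,0],[0,0,-0.123]],[0.6,[0,0.016,0],[0,0,-0.123]],[0.6,[0,0,0],[0,0,-0.123]],[0.6,[0,0,0],[0,0,-0.123]],[0.6,[0,0,0],[0,0,-0.123]],[0.6,[0,0,0],[0,0,-0.123]],[0.6,[0,0,0],[0,0,-0.123]],[0.6,[0,0,0],[0,0,-0.123]],[0.6,[0,0,0],[0,0,-0.123]],[0.6,[0,0,0],[0,0,-0.123]]]'

```text
time: 24.63
eef_pos: [0.5011, 0.2894, 0.1534]
tcp_rot: [0.762, 0.648, 0.0, 0.0]
contact_force: [0.1, -0.1, 0.0]
opening: 0.597
finger_force: 0.0
```

```bash
python3 - <<'E'
from h import *
rel([.488,.155,.1])
# reel in the tray from the side camera, full reel: bright tan / grey
for n in("side","top"):
  im=read_camera(n)[:,:,::-1]; cv2.imwrite(f"pics/{n}_t.png",im)
E
```

```text
tool shift [-0.1347  0.0086  0.0533] pos [0.5011 0.2894 0.1534] 
 [[ 0.1612  0.9869  0.0008]
 [ 0.9869 -0.1612  0.0002]
 [ 0.0003  0.0007 -1.    ]] 0.5967825638652948 0.0
```

>>> move_arm --moves '[[0.6,[0,0,0],[0,0,-0.1195]],[0.6,[0,0,0],[0,0,-0.1195]],[0.6,[-0.0265,-0.0047,0],[0,0,0]],[0.6,[-0.0265,-0.0047,0],[0,0,0]],[0.6,[-0.0265,-0.0047,0],[0,0,0]],[0.6,[-0.0265,-0.0047,0],[0,0,0]],[0.6,[-0.0265,-0.0047,0],[0,0,0]],[0.6,[0,0,0.02],[0,0,0]],[0.6,[0,0,0.02],[0,0,0]],[0.6,[0,0,0.02],[0,0,0]]]'

```text
time: 25.57
eef_pos: [0.4877, 0.1549, 0.093]
tcp_rot: [0.683, 0.73, 0.001, 0.001]
contact_force: [0.4, -0.3, 0.5]
opening: 0.595
finger_force: 0.0
```

```bash
python3 - <<'E'
from h import *
rel([.488,.1555,.003])
a=cv2.imread("pics/top0.png").astype(int);b=read_camera("top")[:,:,::-1].astype(int)
d=np.abs(a-b).sum(2)[200:256,145:225]; ys,xs=np.where(d>60); print("tray diff px n",len(xs),xs.min()+145,xs.max()+145,ys.min()+200,ys.max()+200)
m=xs+145<222
pts=np.c_[xs+145.,ys+200.][m]; c=pts.mean(0);u,s,v=np.linalg.svd(pts-c,full_matrices=False);print("centroid",c,"axis",v[0],"extent",np.ptp((pts-c)@v[0]),np.ptp((pts-c)@v[1]))
o=np.hstack([cv2.resize(b[190:265,150:270].astype(np.uint8),(400,250),interpolation=cv2.INTER_CUBIC),cv2.resize(read_camera("side")[:,:,::-1][230:305,200:320],(400,250),interpolation=cv2.INTER_CUBIC)])
cv2.imwrite("pics/t8.png",o)
E
```

```text
tool shift [0.0006 0.0001 0.09  ] pos [0.4877 0.1549 0.093 ] 
 [[-0.0659  0.9978  0.0025]
 [ 0.9978  0.0659  0.0002]
 [ 0.      0.0025 -1.    ]] 0.5953726448094065 0.0
tray diff px n 1864 167 224 200 255
centroid [203.963  227.5053] axis [-0.0168  0.9999] extent 55.42819003042207 54.41156440189387
```

>>> move_arm --moves '[[0.6,[0,0,0.015],[0,0,0]],[0.6,[0,0,0.015],[0,0,0]],[0.6,[0,0,0.015],[0,0,0]],[0.6,[0,0,0.015],[0,0,0]],[0.6,[0,0,0.01],[0,0,0]],[0.6,[0,0,0.005],[0,0,0]],[0.6,[0,0,0.005],[0,0,0]],[0.6,[0,0,0.005],[0,0,0]],[0.6,[0,0,0],[0,0,0]],[0.6,[0,0,0],[0,0,0]]]'

```text
time: 26.5
eef_pos: [0.4873, 0.1555, 0.0078]
tcp_rot: [0.682, 0.732, 0.0, 0.0]
contact_force: [0.1, 0.3, 0.1]
opening: 0.598
finger_force: 0.0
```

>>> move_arm --moves '[[0.6,[0,0,0.003],[0,0,0]],[0.6,[0,0,0.003],[0,0,0]],[0.6,[0,0,0.003],[0,0,0]],[0.6,[0,0,0.002],[0,0,0]],[0.45,[0,0,0],[0,0,0]],[0.4,[0,0,0],[0,0,0]],[0.3,[0,0,0],[0,0,0]],[0.2,[0,0,0],[0,0,0]],[0.2,[0,0,0],[0,0,0]],[0.2,[0,0,0],[0,0,0]]]' --grip_force 40

```text
time: 27.33
eef_pos: [0.4872, 0.1555, -0.0034]
tcp_rot: [0.682, 0.732, 0.0, 0.0]
contact_force: [0.3, -0.2, 1.2]
opening: 0.391
finger_force: 40.3
```

>>> move_arm --moves '[[0.2,[0,0,0],[0,0,0]],[0.2,[0,0,0],[0,0,0]],[0.2,[0,0,0],[0,0,0]],[0.2,[0,0,0],[0,0,0]],[0.2,[0,0,0],[0,0,0]],[0.2,[0,0,0],[0,0,0]],[0.2,[0,0,0],[0,0,0]],[0.2,[0,0,0],[0,0,0]],[0.2,[0,0,0],[0,0,0]],[0.2,[0,0,0],[0,0,0]]]' --grip_force 80

```text
time: 28.17
eef_pos: [0.4874, 0.1555, -0.0032]
tcp_rot: [0.682, 0.732, 0.0, 0.0]
contact_force: [0.1, -0.1, 3.5]
opening: 0.377
finger_force: 79.9
```

>>> move_arm --moves '[[0.2,[0,0,-0.01],[0,0,0]],[0.2,[0,0,-0.02],[0,0,0]],[0.2,[0,0,-0.025],[0,0,0]],[0.2,[0,0,-0.025],[0,0,0]],[0.2,[0,0,-0.025],[0,0,0]],[0.2,[0,0,-0.025],[0,0,0]],[0.2,[0,0,-0.025],[0,0,0]],[0.2,[0,0,-0.025],[0,0,0]],[0.2,[0,0,-0.02],[0,0,0]],[0.2,[0,0,0],[0,0,0.0593]]]'

```text
time: 29.0
eef_pos: [0.4888, 0.1558, 0.2015]
tcp_rot: [0.703, 0.711, 0.003, 0.002]
contact_force: [0.0, -0.4, -0.4]
opening: 0.375
finger_force: 79.5
```

>>> move_arm --moves '[[0.2,[-0.0343,0.0096,0],[0,0,0]],[0.2,[-0.0343,0.0096,0],[0,0,0]],[0.2,[-0.0343,0.0096,0],[0,0,0]],[0.2,[-0.0343,0.0096,0],[0,0,0]],[0.2,[-0.0343,0.0096,0],[0,0,0]],[0.2,[-0.0343,0.0096,0],[0,0,0]],[0.2,[0,0,0],[0,-0.1047,0]],[0.2,[0,0,0],[0,-0.1047,0]],[0.2,[0,0,0],[0,-0.1047,0]],[0.2,[0,0,0],[0,-0.1047,0]]]'

```text
time: 29.83
eef_pos: [0.5464, -0.0505, 0.1967]
tcp_rot: [0.688, 0.695, -0.148, 0.149]
contact_force: [-0.3, 0.4, -0.8]
opening: 0.377
finger_force: 79.6
```

>>> move_arm --moves '[[0.2,[0,0,0],[0,-0.1047,0]],[0.2,[0,0,0],[0,0,0]],[0.2,[0,0,0],[0,0,0]],[0.2,[0,0,0],[0,0,0]],[0.2,[0,0,0],[0,0,0]],[0.2,[0,0,0],[0,0,0]],[0.2,[0,0,0],[0,0,0]],[0.2,[0,0,0],[0,0,0]],[0.2,[0,0,0],[0,0,0]],[0.2,[0,0,0],[0,0,0]]]'

```text
time: 30.67
eef_pos: [0.547, -0.0499, 0.1966]
tcp_rot: [0.679, 0.687, -0.182, 0.184]
contact_force: [0.0, -0.1, -2.0]
opening: 0.373
finger_force: 79.6
```

```bash
python3 - <<'E'
from h import *
rel([.5478,-.2481,.0564])
E
```

```text
tool shift [-0.1016 -0.0015  0.2205] pos [ 0.547  -0.0499  0.1966] 
 [[-0.0097  0.9999  0.0058]
 [ 0.866   0.0113 -0.4998]
 [-0.4999  0.0002 -0.8661]] 0.373038439877277 79.59263920783997
```

>>> move_arm --moves '[[0.2,[-0.0203,-0.0003,0.02],[0,0,0]],[0.2,[-0.0203,-0.0003,0.02],[0,0,0]],[0.2,[-0.0203,-0.0003,0.02],[0,0,0]],[0.2,[-0.0203,-0.0003,0.02],[0,0,0]],[0.2,[-0.0203,-0.0003,0.02],[0,0,0]],[0.2,[0,0,0.02],[0,0,0]],[0.2,[0,0,0.02],[0,0,0]],[0.2,[0,0,0.015],[0,0,0]],[0.2,[0,0,0.01],[0,0,0]],[0.2,[0,0,0.005],[0,0,0]]]'

```text
time: 31.5
eef_pos: [0.5466, -0.2229, 0.0984]
tcp_rot: [0.679, 0.687, -0.183, 0.183]
contact_force: [0.3, 0.9, -1.4]
opening: 0.377
finger_force: 79.6
```

```bash
python3 - <<'E'
from h import *
rel([.5478,-.2481,.0564])
s=get_state();M=R.from_quat(s['tcp_rot']).as_matrix();p=s['eef_pos']
print("force",s['contact_force'])
for n in("side","top"):
  u=w2pix(n,[p+M@np.array([0,y,-.0282]) for y in(-.0565,-.045,-.03,.03,.045,.0565)]);print(n,u.round(1).tolist())
  im=read_camera(n).astype(int);cv2.imwrite(f"pics/pre_{n}.png",im[:,:,::-1].astype(np.uint8))
  # brightest wood column along lines across the axle at +-45 mm
  for y in(-.05,-.04,-.03,.03,.04):
    l=w2pix(n,[p+M@np.array([d,y,-.0282+(0 if n=='top' else 0)]) for d in np.arange(-.02,.021,.002)])
    v=[im[int(round(b)),int(round(a))] for a,b in l]; print(n,y,[int(q[0]-q[2]) for q in v])
E
```

```text
tool shift [-0.0009  0.001   0.049 ] pos [ 0.5466 -0.2229  0.0984] 
 [[-0.0106  0.9999  0.0034]
 [ 0.8664  0.0108 -0.4993]
 [-0.4993 -0.0024 -0.8664]] 0.37700754807469367 79.64517831802368
force [ 0.3312  0.8812 -1.4306]
side [[315.4, 180.0], [312.2, 179.5], [308.1, 178.9], [292.1, 176.5], [288.1, 175.9], [285.1, 175.5]]
side -0.05 [54, 59, 59, 86, 86, 125, 125, 125, 115, 115, 119, 120, 92, 92, 89, 89, 89, 87, 87, 85, 85]
side -0.04 [56, 56, 80, 80, 125, 125, 111, 110, 110, 117, 117, 110, 110, 90, 90, 87, 87, 87, 86, 90, 87]
side -0.03 [54, 58, 54, 82, 82, 122, 122, 117, 118, 118, 114, 114, 95, 95, 88, 88, 87, 87, 86, 86, 86]
side 0.03 [80, 102, 47, 47, 65, 65, 92, 92, 100, 100, 105, 105, 105, 96, 82, 81, 81, 79, 79, 79, 52]
side 0.04 [19, 19, 40, 40, 99, 99, 99, 114, 114, 108, 103, 73, 73, 73, 53, 53, 56, 56, 47, 47, 38]
top [[384.6, 217.9], [384.2, 213.4], [383.8, 207.6], [382.0, 184.8], [381.5, 179.1], [381.2, 174.8]]
top -0.05 [41, 42, 42, 41, 49, 42, 42, 42, 64, 67, 57, 57, 87, 62, 52, 52, 54, 82, 58, 24, 24]
top -0.04 [50, 49, 48, 48, 47, 48, 50, 52, 52, 74, 52, 72, 72, 84, 49, 6, -1, -1, -1, 0, 0]
top -0.03 [50, 50, 48, 47, 50, 50, 48, 48, 73, 80, 93, 92, 39, 3, 3, -2, -2, -1, -1, 1, 9]
top 0.03 [49, 50, 46, 47, 47, 48, 47, 49, 46, 46, 18, 12, 2, 2, -1, 3, 32, 31, 33, 30, 30]
top 0.04 [5, 5, 5, 6, 6, 7, 15, 33, 60, 89, 89, 89, 33, 2, 2, 11, 12, 7, 7, 6, 6]
```

>>> move_arm --moves '[[0.2,[0,0.001,0.006],[0,0,0]],[0.2,[0,0,0.006],[0,0,0]],[0.2,[0,0,0.006],[0,0,0]],[0.2,[0,0,0.004],[0,0,0]],[0.2,[0,0,0.003],[0,0,0]],[0.2,[0,0,0.003],[0,0,0]],[0.2,[0,0,0.002],[0,0,0]],[0.2,[0,0,0],[0,0,0]],[0.2,[0,0,0],[0,0,0]],[0.2,[0,0,0],[0,0,0]]]'

```text
time: 32.43
eef_pos: [0.5489, -0.2375, 0.0743]
tcp_rot: [0.679, 0.687, -0.182, 0.184]
contact_force: [-0.2, -0.4, -1.3]
opening: 0.378
finger_force: 79.6
```

```bash
python3 - <<'E'
from h import *
rel([.5478,-.2481,.0564]);s=get_state();M=R.from_quat(s['tcp_rot']).as_matrix();print("F tool",M.T@s['contact_force'],"T",s['wrist_torque'])
E
```

```text
tool shift [-0.0002 -0.0012  0.0207] pos [ 0.5489 -0.2375  0.0743] 
 [[-0.01    0.9999  0.0062]
 [ 0.8659  0.0117 -0.5001]
 [-0.5001  0.0004 -0.866 ]] 0.37847938509831397 79.64449882507324
F tool [ 0.2699 -0.2436  1.3467] T [ 0.3283  0.0009 -0.0348]
```

No contact yet with about 21 mm to go. I press in with small steps.

>>> move_arm --moves '[[0.2,[0,-0.001,0.002],[0,0,0]],[0.2,[0,0,0.002],[0,0,0]],[0.2,[0,0,0.002],[0,0,0]],[0.2,[0,0,0.002],[0,0,0]],[0.2,[0,0,0.002],[0,0,0]],[0.2,[0,0,0.002],[0,0,0]],[0.2,[0,0,0],[0,0,0]],[0.2,[0,0,0],[0,0,0]],[0.2,[0,0,0],[0,0,0]],[0.2,[0,0,0],[0,0,0]]]'

```text
time: 33.27
eef_pos: [0.5487, -0.2439, 0.0644]
tcp_rot: [0.679, 0.687, -0.182, 0.185]
contact_force: [4.4, 0.7, 2.8]
opening: 0.374
finger_force: 80.0
```

```bash
cat > f.py <<'E'
from h import *
rel([.5478,-.2481,.0564]);s=get_state();M=R.from_quat(s['tcp_rot']).as_matrix();print("F tool",M.T@s['contact_force'],"T",s['wrist_torque'])
E
python3 f.py
```

```text
tool shift [ 0.0003 -0.001   0.009 ] pos [ 0.5487 -0.2439  0.0644] 
 [[-0.0101  0.9999  0.0079]
 [ 0.8655  0.0127 -0.5007]
 [-0.5007  0.0018 -0.8656]] 0.3742683723162268 79.98051524162292
F tool [-0.8551  4.3934 -2.7119] T [ 0.0531 -0.5503  0.358 ]
```

>>> move_arm --moves '[[0.2,[0,0.001,0.001],[0,0,0]],[0.2,[0,0,0.002],[0,0,0]],[0.2,[0,0,0.002],[0,0,0]],[0.2,[0,0,0.002],[0,0,0]],[0.2,[0,0,0.002],[0,0,0]],[0.2,[0,0,0],[0,0,0]],[0.2,[0,0,0],[0,0,0]],[0.2,[0,0,0],[0,0,0]],[0.2,[0,0,0],[0,0,0]],[0.2,[0,0,0],[0,0,0]]]'

```text
time: 34.1
eef_pos: [0.5485, -0.2489, 0.0554]
tcp_rot: [0.679, 0.687, -0.182, 0.184]
contact_force: [2.8, -4.2, -0.6]
opening: 0.376
finger_force: 80.0
```

```bash
python3 f.py
```

```text
tool shift [ 0.0002 -0.0007 -0.0012] pos [ 0.5485 -0.2489  0.0554] 
 [[-0.0098  0.9999  0.0051]
 [ 0.8657  0.011  -0.5005]
 [-0.5005 -0.0005 -0.8657]] 0.3758499616808603 80.00754475593567
F tool [-3.3815  2.7705  2.5919] T [-0.433  -0.6994  0.1714]
```

The force has flipped sign, so it has passed the beads. I press on to make sure it sits on the floor.

>>> move_arm --moves '[[0.2,[0,0,0.001],[0,0,0]],[0.2,[0,0,0.001],[0,0,0]],[0.2,[0,0,0.001],[0,0,0]],[0.2,[0,0,0.001],[0,0,0]],[0.2,[0,0,0.001],[0,0,0]],[0.2,[0,0,0],[0,0,0]],[0.2,[0,0,0],[0,0,0]],[0.2,[0,0,0],[0,0,0]],[0.2,[0,0,0],[0,0,0]],[0.2,[0,0,0],[0,0,0]]]'

```text
time: 34.93
eef_pos: [0.5487, -0.2497, 0.0543]
tcp_rot: [0.68, 0.686, -0.183, 0.184]
contact_force: [-3.2, 10.2, 18.0]
opening: 0.378
finger_force: 82.8
```

```bash
python3 f.py
```

```text
tool shift [ 0.0004 -0.0009 -0.0026] pos [ 0.5487 -0.2497  0.0543] 
 [[-0.0084  1.      0.0032]
 [ 0.8654  0.0089 -0.501 ]
 [-0.501  -0.0015 -0.8655]] 0.3780886345257679 82.84807920455933
F tool [ -0.1355  -3.1492 -20.7316] T [ 0.1933  0.8338 -0.6399]
```

>>> move_arm --moves '[[0.2,[0,0,-0.002],[0,0,0]],[0.2,[0,0,-0.002],[0,0,0]],[0.6,[0,0,0],[0,0,0]],[0.6,[0,0,0],[0,0,0]],[0.6,[0,0,0],[0,0,0]],[0.6,[0,0,0],[0,0,0]],[0.6,[0,0,0],[0,0,0]],[0.6,[0,0,0],[0,0,0]],[0.6,[0,0,0],[0,0,0]],[0.6,[0,0,0],[0,0,0]]]' --grip_force 40

```text
time: 35.77
eef_pos: [0.5488, -0.2485, 0.0549]
tcp_rot: [0.679, 0.687, -0.182, 0.184]
contact_force: [0.3, -0.6, 0.2]
opening: 0.599
finger_force: 0.0
```

>>> move_arm --moves '[[0.6,[0,0,-0.008],[0,0,0]],[0.6,[0,0,-0.012],[0,0,0]],[0.6,[0,0,-0.02],[0,0,0]],[0.6,[0,0,-0.02],[0,0,0]],[0.6,[0,0,-0.02],[0,0,0]],[0.6,[0,0,-0.03],[0,0,0]],[0.6,[0,0,-0.03],[0,0,0]],[0.6,[0,0,-0.03],[0,0,0]],[0.6,[0.02,0,-0.02],[0,0,0]],[0.6,[0.02,0,-0.02],[0,0,0]]]'

```text
time: 36.6
eef_pos: [0.5481, -0.1078, 0.221]
tcp_rot: [0.68, 0.686, -0.18, 0.186]
contact_force: [-0.5, 0.5, -0.8]
opening: 0.601
finger_force: 0.0
```

>>> move_arm --moves '[[0.6,[0.02,0,-0.02],[0,0,0]],[0.6,[0.02,0,-0.02],[0,0,0]],[0.6,[0,-0.03,-0.01],[0,0,0]],[0.6,[0,-0.03,-0.01],[0,0,0]],[0.6,[0,-0.03,-0.01],[0,0,0]],[0.6,[0,0,0],[0,0,0]],[0.6,[0,0,0],[0,0,0]],[0.6,[0,0,0],[0,0,0]],[0.6,[0,0,0],[0,0,0]],[0.6,[0,0,0],[0,0,0]]]'

```text
time: 37.43
eef_pos: [0.4569, -0.0405, 0.2572]
tcp_rot: [0.679, 0.687, -0.182, 0.184]
contact_force: [-0.2, 0.2, 0.1]
opening: 0.599
finger_force: 0.0
```

```bash
python3 - <<'E'
from h import *
S=np.array([.5487,-.234,.0808])
t=np.mean([read_camera("top")[:,:,::-1] for _ in range(3)],0).astype(np.uint8);s=np.mean([read_camera("side")[:,:,::-1] for _ in range(3)],0).astype(np.uint8)
g=lambda a,w,h:cv2.resize(a,(w,h),interpolation=cv2.INTER_CUBIC)
o=np.zeros((600,800,3),np.uint8)
o[:300,:400]=g(s[161:206,271:331],400,300); o[:300,400:]=g(t[165:225,350:430],400,300)
o[300:,:400]=g(s[235:310,195:295],400,300); o[300:,400:]=g(t[180:270,150:290] if 0 else t[190:265,150:250],400,300)
cv2.imwrite("pics/fin.png",o); print(get_state()['time'],get_state()['eef_pos'])
E
```

```text
37.7333 [ 0.45656015 -0.04043258  0.25721016]
```

View pics/fin.png

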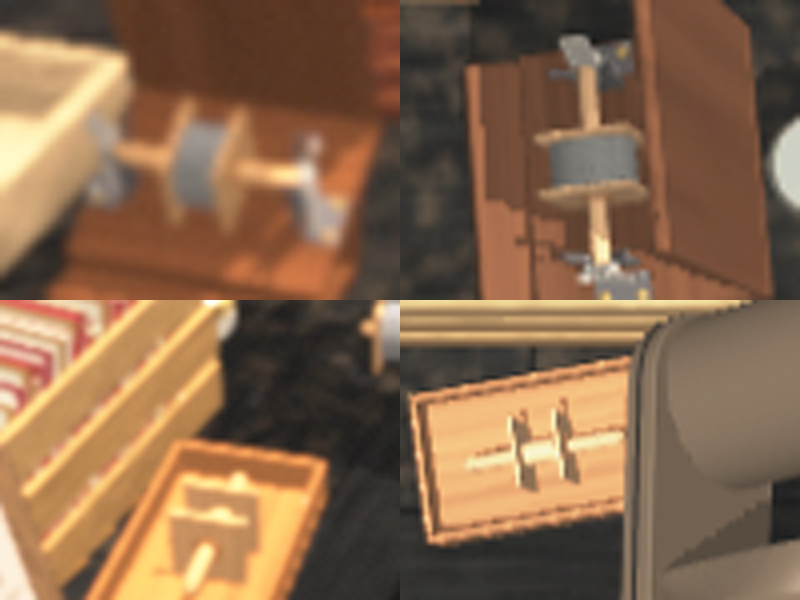

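The final picture shows the full reel level between both clips; its axle runs from about side pixel (289,184) to (316,187), where the seat was predicted. The empty reel lies flat inside the tray, and the tool is clear.

```bash
python3 -c "
from plant import *
print(sign_off())"
```

```text
the job is handed in; nothing more can be done
None
```

I handed the job in at about 38 s: the empty reel is in the tray, and the full long-axle reel is pressed home between both clips, level in the last picture and against a firm stop at about 21 N.

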